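Hook the tool bracket into the slotted bench post and lock it

TASK

Pick up the loose aluminium tool bracket, hook its two rear hooks into the two slots of the bench post, and press it down until the spring catch snaps and it sits fully home, then let go. Feel for the slots with light pressure: do not push or press the bracket hard against the post, and do not disturb the other things on the bench.

Things in the scene. Friction and masses are not known exactly. Their poses are not given: they have to be found in the camera images.
- bracket: Loose plain aluminium tool bracket, 0.2 to 0.35 kg, standing on its ledge. Origin: bottom edge of the back plate, middle of its rear face. z up, +x to the rear (hooks), -x to the ledge's free end. Back plate 36 wide, 88 high, 6 thick. Ledge 64 wide, 6 thick, x -6 to -106, six openings for tools. A 22 wide recess in the plate's rear at z 4 to 16 takes the catch.
- bracket_grip (a point): Where to grip the bracket: in its upright middle rib, 12 thick (y), from x -6 to -78, z 6 to 72 of the bracket. This point: x -48, z 55, over the centre of mass and level with the hooks, so that pushing does not tip it in the fingers; it may hang up to 3 mm low in the grip. Nearer to the back plate the gripper's body may meet the post.
- bracket_hooks (a point): Rear end of the bracket, mid-way between its two hooks (x 12.5, y 0, z 55). Hooks one above the other on y 0, 6 wide, reaching 12.5 behind the back plate: each a neck 7 high (tops at z 84 and 44), then a lip 18 high in all, so it hangs 11 below the neck; 6.5 gap between lip and back plate.
- post: Bench post, fixed: grey steel channel 60 wide, 200 high, on a foot 110x140x10; on its front a bare steel strip 4 thick, 56 wide, 206 high. Origin at bench level, under the channel's middle, in the plane of the strip's front; +x points back into the post, z up. Two slots, one above the other, 8 wide, 26 high, at z 127 to 153 and 167 to 193, hollow 30 behind.
- post_entry (a point): On the strip's front plane at z 105, middle of the post. With the bracket's origin at this height (+-4 mm) and its x axis along the post's, the hooks enter. BUT the strip is screwed on with sideways play: the slots' common middle lies anywhere from y -8 to +8 mm of this point (fixed during a run, not in any reading): feel for it or see it.
- post_seat (a point): 15 mm below post_entry (z 90): the bracket's origin comes here (but sideways where the slots are, up to 8 mm off) once the back plate lies flat on the strip and the hooks' necks rest on the slots' lower edges.
- catch (a joint): Spring catch: dark wedge nose 14 wide in the strip's front, z 95 to 100. Metres: 0 = out (start); the bracket's bottom edge pushes it in (to 0.0035) in the last 10 mm down; it springs back to 0 over the plate's lower edge when home. Spring 3 to 5 N; the bracket needs some 4 to 12 N down to pass it if held level, then the force falls, then rises at the seat.
- tape_measure: bystander: orange tape measure, 64x81x36 (mm); origin at the middle of its underside
- the_cleaver: bystander: dark blue fibre cleaver block, 60x64x43 (mm); origin at the middle of its underside
- screwdriver_b: bystander: screwdriver with yellow handle, 178 long (mm); origin at the middle of its underside
- fibre_stripper: bystander: yellow-handled pliers, 162 long (mm); origin at the middle of its underside
- gland_nut_0: bystander: light grey cable gland, 27 wide (mm); origin at the middle of its underside
There are look-alikes about, which are no part of the job. What is shaped like the bracket but yellow is not meant.

How it is judged:
On the way, in this order (a step that is already met when the one before it is completed fails the run):
1. the bracket is lifted clear of the bench (height (world z) of bracket above 0.04 m), for 0.1 s.
2. both hooks are in the slots, the bracket still raised above its seat (x of bracket_hooks in the frame of post between 0.0085 and 0.017 m and y of bracket_hooks in the frame of post between -0.011 and 0.011 m and z of bracket_hooks in the frame of post between 0.151 and 0.168 m), for 0.1 s.
At the end, for the whole second after the job is handed in: The bracket hangs in both slots, fully down (its origin within 2 to 3 mm of its seat at z 90 mm of the post), back plate flat on the strip (within 3 mm, 0.08 rad), upright within 0.06 rad, the catch sprung back out over its lower edge (under 1.2 mm), at rest (x of bracket in the frame of post between -0.003 and 0.003 m and y of bracket in the frame of post between -0.011 and 0.011 m and z of bracket in the frame of post between 0.087 and 0.0922 m and angle between the x axis of bracket and the x axis of post, either way round below 0.08 rad and angle between bracket's own z axis and vertical below 0.06 rad and value of joint catch below 0.0012 m and linear speed of bracket below 0.02 m/s); the robot touches nothing.
It fails at once if the bracket is pushed or pressed against the post with more than 45 N (contact force between bracket and post above 45 N).
It fails at once if a bystander is moved by more than 20 mm (distance of any of tape_measure, the_cleaver, screwdriver_b, fibre_stripper, gland_nut_0 from where it was at the start of the episode above 0.02 m).
It also fails if it takes over 72 s, if anything falls off the work surface, if the arm or the gripper's body presses on something with over 40 N, if the wrist force passes 120 N, or if a joint passes its speed limit or range.

ROBOT

A 7-joint arm with a two-finger parallel gripper is mounted at the origin on a cart in front of the work surface, level with it; the furniture and walls round the work are solid. World frame = base frame: x ahead of the robot, y to its left, z up, the work surface at z = 0. Lengths are in m, angles in rad, forces in N, time in s.
With the tool pointing down it reaches from about 0.425 to 0.925 m from the base axis. Payload 6.8 kg.
Tool frame: the origin (TCP) lies on the front face of the gripper's body, between the roots of the fingers; the fingertips stand 73 mm ahead of it and the grasp point (between the pads) lies 54 mm ahead of it (env.nose_length is the distance from the TCP to the fingertips, in m); z points along the fingers, y is the line along which they close (so a half turn about z gives the same grasp; the last joint's range is limited). The gripper opens to 85 mm and grips with 20 to 120 N. Pads are 22 mm wide; open, the fingers measure 114 mm over their backs; the gripper's body (76 mm by 85 mm) begins 54 mm behind the grasp point. The pads swing forward as they close: fully open they stand 13 mm farther back than shut.
Start: joints at [-1.414, 0.477, 0.022, 1.555, -0.011, 1.109, -0.083], TCP at [0.177, 0.651, 0.304] pointing down, gripper open.
Joint ranges: [-2.96, 2.96], [-0.34, 2.1], [-1.41, 1.46], [0.24, 2.44], [-1.37, 4.51], [0.17, 1.92], [-2.96, 2.96]. Speed limits (rad/s): [2.39, 2.39, 3.14, 3.14, 3.14, 3.14, 3.14].

INTERFACE

Orientations are given as a unit quaternion [w, x, y, z].
In Python, from cell import env, kin, camera, calibration, job gives the robot as it stands. The module is installed in compiled form; this text tells all that it offers. Calls block until the motion is done:
- env.reach(position, orientation): joint-space move of the TCP to a pose.
- env.movel(position, velocity=0.15, rot=None, stop_force=None): straight line of the TCP; rot=None keeps the orientation; velocity is the mean speed in m/s. With stop_force (N) it stops when the force on the tool has changed by that much, and returns True; else False.
- env.goto_joints(angles): joint-space move.
- env.grip(opening, f_grip=None): finger opening in m; f_grip is the grip in N (None keeps the last); returns when the fingers have stopped.
- env.dwell(seconds).
- kin.inverse_kinematics(position, orientation): joint angles nearest the present ones, or None.
- env.get_state(): the state.
- camera(name): name is "scene" or "top"; returns (picture, depth): 400x640x3 uint8, blue, green, red; 400x640 float32, m along the optical axis (not along the pixel's ray), 0 where there is no reading.
- calibration(name): a dict with "fx", "fy", "cx", "cy" (pixels), "k1" (the pictures are not rectified: a ray, as slopes to the right and down, at radius r is drawn at 1 + k1 r^2 times it, then the intrinsics apply), "rvec" (rotation vector, rad) and "tvec" (3), from world to camera coordinates, as OpenCV has them. Camera axes: x right, y down, z forward; pixel columns grow to the right and rows downward; lengths in m; the calibration is good to about 2 mm. A picture is of the moment at which its call begins. calibration takes no time and is no camera call.
A pose or a line that the arm cannot do raises env.PlanningError and nothing moves.
- job.job_done(): hands the job in; it is judged then, once.
The state is a dict: "time": time; "qpos": joint angles; "joint_velocities": joint speeds; "joint_torque": joint torques, N m; "tcp_pos": TCP position; "orientation": TCP orientation; "force": force on the tool from outside, world axes, zero at the start; "torque": the same for the moment, N m; "opening": finger opening in m; "gripper_force": force on a finger pad.
Only numpy, scipy, OpenCV 4.12 (cv2) and the standard library are available. Lean on these libraries where they do the work, as an engineer would, in place of code of your own. Each camera call takes 0.05 s, during which the arm holds its last target. There are 200 camera calls.

## Working session

There is one attempt and no reset: what is moved stays moved. The work goes in short steps, each a Python script; the robot and the scene stay as the last script left them, time stands still between calls to the robot, and variables do not carry over. Pictures are saved under pics/ and viewed, at most 10 in all, crops included, and the job is handed in when it is done.

```bash
mkdir -p pics; cat > h.py <<'E'
import numpy as np, cv2
from cell import env, kin, camera, calibration, job
def cal(n):
    c=calibration(n); R=cv2.Rodrigues(np.array(c["rvec"],float))[0]; t=np.array(c["tvec"],float).ravel()
    K=np.array([[c["fx"],0,c["cx"]],[0,c["fy"],c["cy"]],[0,0,1.]]); return K,np.array([c["k1"],0,0,0.]),R,t
def rays(n,px):
    K,d,R,t=cal(n); u=cv2.undistortPoints(np.array(px,float).reshape(-1,1,2),K,d).reshape(-1,2)
    return -R.T@t, np.c_[u,np.ones(len(u))]@R   # centre, directions (unit depth)
def onplane(n,px,z):
    c,d=rays(n,px); return c+d*((z-c[2])/d[:,2])[:,None]
def cloud(n,depth):
    v,u=np.mgrid[0:400,0:640]; c,d=rays(n,np.c_[u.ravel(),v.ravel()])
    return (c+d*depth.reshape(-1,1)).reshape(400,640,3)
def proj(n,P):
    K,d,R,t=cal(n); return cv2.projectPoints(np.array(P,float).reshape(-1,1,3),cv2.Rodrigues(R)[0],t,K,d)[0].reshape(-1,2)
E
python3 - <<'E'
from h import *
for n in("scene","top"):
    p,d=camera(n); cv2.imwrite(f"pics/{n}0.png",p); np.savez(f"{n}0.npz",p=p,d=d); K,_,R,t=cal(n); print(n,K[0,0],-R.T@t,R[2],(d>0).mean())
print(env.get_state())
E
```

```text
scene 476.8008859466746 [-0.04131666 -1.01403836  0.6644883 ] [ 0.40085106  0.79872733 -0.44872384] 0.9959140625
top 421.7787038472301 [0.27566919 0.00397615 1.14724256] [ 0.18462359  0.00722573 -0.98278274] 0.9958671875
{'time': 0.1, 'qpos': array([-1.41412877,  0.47774504,  0.02234283,  1.55631848, -0.01154545,
        1.10934665, -0.08312435]), 'joint_velocities': array([ 9.11662988e-05, -1.80809167e-03, -2.96691246e-04, -1.60782870e-03,
        1.17309245e-03, -1.23688484e-03, -6.00573889e-04]), 'joint_torque': array([ 3.79926962e-03, -5.97754240e+01,  1.61358476e+00, -2.81957710e+01,
        1.28147469e-02,  5.01600327e-03,  6.70773304e-06]), 'tcp_pos': array([0.17652141, 0.65108278, 0.30301874]), 'orientation': array([-7.01061151e-05,  1.32009484e-01,  9.91248093e-01, -8.42195816e-04]), 'force': array([-0.17246464, -0.77698247,  0.34086586]), 'torque': array([-0.02504576,  0.02765147, -0.03283636]), 'gripper_force': 0.0, 'opening': 0.08543146834851606}
```

View pics/scene0.png

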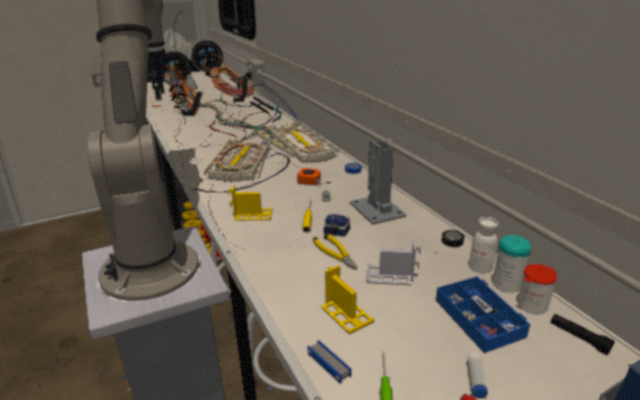

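View pics/top0.png

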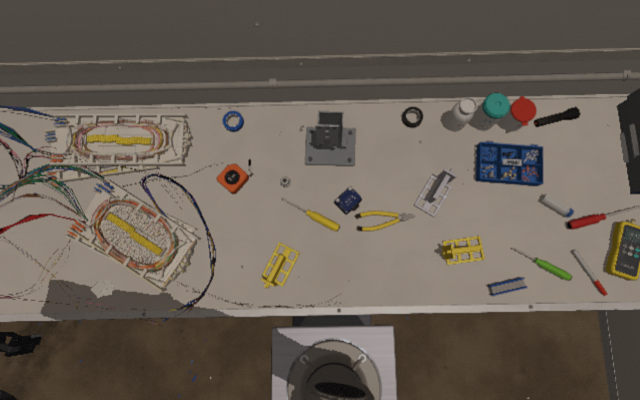

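In the scene view there are three bracket shapes. Two are yellow, at (345,300) and (250,207), and one is plain aluminium, at (393,263), which is top view (435,190). The aluminium one fits the description. The post is at (380,185) in scene and (330,138) in top. I'll confirm with one enlarged crop.

```bash
python3 - <<'E'
from h import *
S=np.load("scene0.npz");T=np.load("top0.npz")
f=lambda p,x,y,w,h:cv2.resize(p[y:y+h,x:x+w],(400,300),interpolation=cv2.INTER_CUBIC)
o=np.vstack([np.hstack([f(S['p'],355,232,80,60),f(T['p'],395,160,80,60)]),np.hstack([f(S['p'],330,135,120,90),f(T['p'],290,105,80,60)])])
cv2.imwrite("pics/crop1.png",o)
C=cloud("top",T['d'])
for n,(x,y,w,h) in dict(br=(405,160,60,60),post=(295,100,70,75)).items():
    c=C[y:y+h,x:x+w].reshape(-1,3)
    print(n)
    for lo,hi in((.003,.008),(.008,.016),(.02,.06),(.06,.08),(.08,.12),(.12,.19),(.19,.22)):
        m=(c[:,2]>lo)&(c[:,2]<hi)
        if m.sum()>5: print(lo,m.sum(),c[m].mean(0).round(4),cv2.minAreaRect((c[m][:,:2]*1000).astype(np.float32)))
E
```

```text
br
0.003 403 [ 0.4928 -0.2802  0.0051] ((507.6317138671875, -289.4473876953125), (162.2325897216797, 163.68487548828125), 89.12034606933594)
0.008 122 [ 0.4669 -0.2592  0.0103] ((471.8647766113281, -268.8521423339844), (65.3748779296875, 149.205322265625), 53.48165512084961)
0.02 101 [ 0.511  -0.2924  0.0411] ((504.1897888183594, -288.2574768066406), (35.197418212890625, 74.76045227050781), 51.743167877197266)
0.06 174 [ 0.5068 -0.2936  0.0705] ((505.5099182128906, -299.0291442871094), (35.064483642578125, 87.41732788085938), 66.6113510131836)
0.08 61 [ 0.536  -0.3118  0.086 ] ((539.4536743164062, -314.7316589355469), (36.40228271484375, 19.558713912963867), 55.288787841796875)
post
0.003 604 [ 0.6525 -0.0023  0.0059] ((667.910888671875, -4.144493103027344), (198.99903869628906, 219.94630432128906), 88.71388244628906)
0.008 862 [ 0.6259 -0.0062  0.0103] ((675.6016845703125, -3.7584075927734375), (140.01397705078125, 187.8571319580078), 88.52838134765625)
0.02 115 [ 0.6398 -0.0128  0.0361] ((641.3926391601562, -3.8534317016601562), (85.907958984375, 38.57872009277344), 89.41796875)
0.06 60 [ 0.6291 -0.0027  0.0697] ((641.4097290039062, -1.1685428619384766), (61.65135955810547, 40.741920471191406), 88.70655822753906)
0.08 155 [ 0.6306 -0.0018  0.1006] ((641.6170654296875, -1.6217613220214844), (65.40577697753906, 41.608524322509766), 87.84500122070312)
0.12 471 [ 0.645  -0.0021  0.1558] ((643.2247314453125, -1.4352340698242188), (65.43862915039062, 42.77836608886719), 88.14788055419922)
0.19 179 [ 0.6402 -0.0018  0.1994] ((643.4031982421875, -1.5017280578613281), (64.13560485839844, 44.17058181762695), 88.58433532714844)
```

View pics/crop1.png

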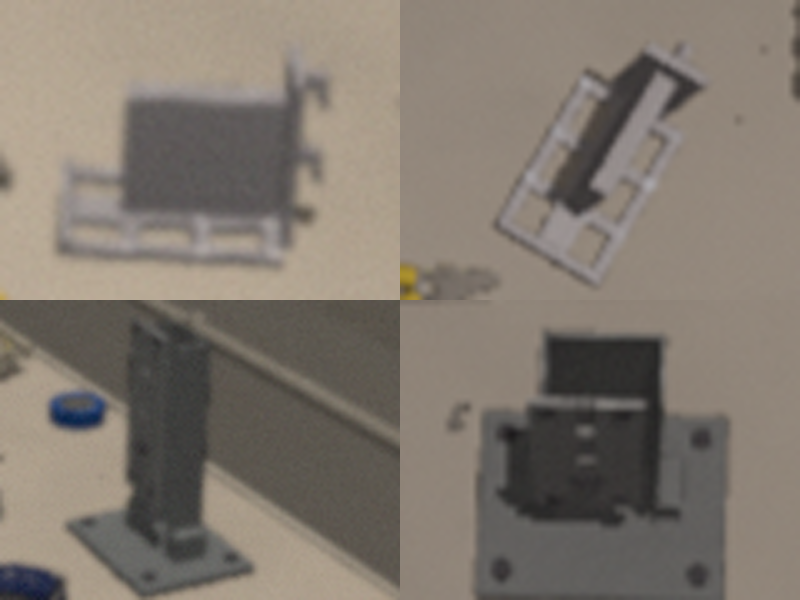

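The crop confirms that the aluminium bracket stands on its ledge with its hooks to the far right. The post's slots show at top px of about (327,131) and (327,137), on a strip shifted to the left (+y) of the channel. Next I'll measure both from two views.

```bash
python3 - <<'E'
from h import *
S=np.load("scene0.npz");T=np.load("top0.npz")
CT=cloud("top",T['d']);CS=cloud("scene",S['d'])
# bench check
for n,C,(x,y) in(("top",CT,(400,150)),("scene",CS,(300,270))): print("bench",n,C[y-4:y+4,x-4:x+4,2].mean(),C[y-4:y+4,x-4:x+4,2].std())
# rib top: bright px in top view -> plane z=.072 ; rib side from scene cloud
g=cv2.cvtColor(T['p'],cv2.COLOR_BGR2GRAY)
z=CT[...,2]; roi=np.zeros_like(z,bool); roi[165:205,420:460]=1
m=roi&(z>.062)&(z<.079)
v,u=np.where(m); P=onplane("top",np.c_[u,v],.072)
print("z rib",np.median(z[m]),m.sum(),"rect",cv2.minAreaRect((P[:,:2]*1000).astype(np.float32)))
q=P[:,:2]; w,V=np.linalg.eigh(np.cov(q.T)); print("pca",q.mean(0),np.degrees(np.arctan2(V[1,1],V[0,1])),np.sqrt(w*12))
# ledge outline in top by contrast with bench
roi2=np.zeros_like(z,bool); roi2[160:222,408:465]=1
# rib side from scene
m=np.zeros_like(z,bool); m[232:292,355:435]=1; c=CS[m]; s=(c[:,2]>.02)&(c[:,2]<.065)&(np.hypot(c[:,0]-.51,c[:,1]+.29)<.08)
c=c[s]; l=cv2.fitLine((c[:,:2]).astype(np.float32),cv2.DIST_HUBER,0,.001,.001).ravel(); print("side",len(c),l,np.degrees(np.arctan(l[1]/l[0])))
# post front plane from top cloud
for lo,hi in((.03,.08),(.1,.19)):
    m=np.zeros_like(z,bool); m[115:165,312:345]=1; c=CT[m]; s=(c[:,2]>lo)&(c[:,2]<hi)&(c[:,0]<.64)&(abs(c[:,1]+.002)<.024); c=c[s]
    A=np.c_[c[:,1:],np.ones(len(c))]; x=np.median(c[:,0]); print("front",len(c),x,np.linalg.lstsq(A,c[:,0],rcond=None)[0],c[:,0].std())
# scene: strip front
m=np.zeros_like(z,bool); m[130:215,345:410]=1; c=CS[m]
for lo,hi in((.03,.1),(.1,.19),(.192,.215)):
    k=c[(c[:,2]>lo)&(c[:,2]<hi)&(c[:,0]<.75)]; print("scene",len(k),np.percentile(k,[2,10,50,90,98],axis=0)[:,:2].round(4).tolist())
# foot from top
f=T['p'].astype(int); 
print("profiles row 131-138"); print(g[126:142,318:342])
print("foot row150",g[160,298:362]); print("foot col 308",g[100:172,308])
E
```

```text
bench top -0.0011258905398647615 0.0017631886443051105
bench scene -1.0564503126938782e-05 0.00136993061247773
z rib 0.07111200233860071 165 rect ((506.7649841308594, -285.6982116699219), (36.5494499206543, 79.61457824707031), 47.47329330444336)
pca [ 0.50492318 -0.29249277] 147.13639402610065 [0.0205609  0.08456261]
side 615 [ 0.8283436  -0.5602204   0.49917683 -0.29526505] -34.07104
front 50 0.6234655092642164 [ 0.05693434 -0.00680337  0.62374736] 0.0010939959901441708
front 210 0.6233854266847264 [0.06092919 0.00479129 0.62290011] 0.0011727561808837106
scene 501 [[0.6213, -0.0466], [0.6233, -0.0373], [0.6337, -0.0314], [0.6578, 0.0223], [0.6614, 0.0279]]
scene 767 [[0.6212, -0.0377], [0.6228, -0.036], [0.6302, -0.0237], [0.659, 0.0216], [0.6623, 0.0285]]
scene 128 [[0.6212, -0.0369], [0.6226, -0.0341], [0.6361, -0.0061], [0.6615, 0.0227], [0.6635, 0.0274]]
profiles row 131-138
[[ 71  71  77  81  84  85  84  75  78  80  75  98 106 109 109 101 100  99
   99 100  89  59  40  42]
 [ 44  39  42  53  58  57  57  53  53  52  47  57  61  59  54  49  47  47
   52  57  54  43  40  40]
 [ 44
[... 1288 characters left out ...]
56  52  47  43  61]
 [ 55  55  56  55  55  52  46  44  45  47  47  45  49  52  55  55  55  56
   56  55  50  48  46  61]]
foot row150 [134 135 134 135 135 135 120  99  96  98  84  63  53  72  91  95  98  97
  95  96  96  97  95  95  95  96  94  96  95  96  94  93  96  94  94  95
  95  97  97  96  96  94  94  95  97  94  95  95  93  75  61  58  60  78
  92  98  95 125 134 136 135 136 136 135]
foot col 308 [ 73 116 137 126 122 133 134 133 133 134 133 134 133 133 134 133 133 133
 133 133 133 133 133 134 133 133 121 100  96  94  91  93  93  95  95  95
  95  94  95  94  95  98  96  96  93  95  96  96  96  95  95  96  96  97
  99  97  92  81  76  73  84  97  97  89  77 109 135 134 133 133 133 133]
```

```bash
python3 - <<'E'
from h import *
T=np.load("top0.npz");g=cv2.GaussianBlur(cv2.cvtColor(T['p'],cv2.COLOR_BGR2GRAY),(3,3),0).astype(float); CT=cloud("top",T['d']); z=CT[...,2]
# foot: sub-pixel edges (front edge near row 165, sides)
def cross(p,t,o):
    for i in range(len(p)-1):
        if (p[i]-t)*(p[i+1]-t)<0: return o+i+(p[i]-t)/(p[i]-p[i+1])
fr=[(c,cross(g[157:172,c],116,157)) for c in range(312,350)]; 
P=onplane("top",[q for q in fr if q[1]],.010); a=np.polyfit(P[:,1],P[:,0],1); print("foot front",a,"yaw deg",-np.degrees(a[0]))
L=[(cross(g[r,295:312],116,295),r) for r in range(140,160)];R=[(cross(g[r,350:364],116,350),r) for r in range(140,160)]
for e in(L,R):
    P=onplane("top",[q for q in e if q[0]],.010); a=np.polyfit(P[:,0],P[:,1],1); print("foot side y at x=.62",np.polyval(a,.62),"yaw",np.degrees(a[0]))
for r0,r1 in((130,133),(136,138)):
    w=np.clip(g[r0:r1,322:332]-57,0,None).sum(0); u=(w*np.arange(322,332)).sum()/w.sum(); c,d=rays("top",[(u,(r0+r1-1)/2)]); s=(.625-c[0])/d[0,0]; print("slot",u,c+s*d[0])
# bracket along-axis, yaw -33.5
yaw=np.radians(-33.5); ax=np.array([np.cos(yaw),np.sin(yaw)]); ay=np.array([-ax[1],ax[0]]); o=np.array([.5037,-.2914])
# grey value sampled along axis lines: ledge at z=.006 (y=+-29 rails), plate top z=.088, rib top z=.072
def prof(yb,h,s):
    Q=np.array([[*(o+ax*x+ay*yb),h] for x in s]); p=proj("top",Q).astype(np.float32); return cv2.remap(g.astype(np.float32),p[:,0],p[:,1],1).ravel()
s=np.arange(-.08,.081,.002)
for yb,h in((0,.006),(.029,.006),(-.029,.006),(0,.072),(.003,.072),(.012,.088),(-.012,.088)):
    print(yb,h,[f"{int(a*1000)}:{int(b)}" for a,b in zip(s,prof(yb,h,s)) if (a<-.03 or a>.02)][::1])
s=np.arange(-.05,.051,.002)
for xb in(-.045,.0):
  for h in (.006,.072):
    p=proj("top",[[*(o+ax*xb+ay*y),h] for y in s]).astype(np.float32); print("across",xb,h,[f"{int(a*1000)}:{int(b)}" for a,b in zip(s,cv2.remap(g.astype(np.float32),p[:,0],p[:,1],1).ravel())])
E
```

```text
foot front [0.06112756 0.58028695] yaw deg -3.5023514730993117
foot side y at x=.62 0.06671618446023672 yaw -0.8078871452406059
foot side y at x=.62 -0.07432894069068158 yaw -3.5227490602503875
slot 326.5774058577406 [0.625      0.00364347 0.16938846]
slot 326.8349514563107 [0.625      0.00326609 0.1285742 ]
0 0.006 ['-80:138', '-78:138', '-76:137', '-74:137', '-72:137', '-69:135', '-67:128', '-65:121', '-63:122', '-61:129', '-59:138', '-57:141', '-55:144', '-53:147', '-51:148', '-49:149', '-47:149', '-45:148', '-43:149', '-41:146', '-39:140', '-37:123', '-35:100', '-33:77', '-31:64', '20:76', '22:75', '24:77', '26:77', '28:77', '30:78', '32:79', '34:77', '36:78', '38:77', '40:77', '42:78', '44:78', '46:79', '48:80', '50:78', '52:79', '54:79', '56:76', '58:73', '60:70', '62:80', '64:96', '66:118', '68:131', '70:135', '72:133', '74:131', '76:130', '78:131', '80:132']
0.029 0.006 ['-80:138', '-78:138', '-76:138', '-74:137', '-72:136', '-69:132', '-67:125', '-65:117', '-63:113', '-61:118', '-59:124', '-57:128', '-55:131', '-53:131', '-51:132', '-49:133', '-47:133', '-45:132', '-43:133',
[... 4761 characters left out ...]
:125', '20:136', '22:141', '24:145', '26:148', '28:144', '30:136', '32:129', '34:128', '36:131', '38:134', '40:135', '42:135', '44:135', '46:135', '48:134', '50:134']
across 0.0 0.072 ['-50:137', '-48:137', '-46:137', '-44:137', '-41:137', '-39:136', '-37:136', '-35:136', '-33:136', '-31:136', '-29:135', '-27:135', '-25:135', '-23:135', '-21:135', '-19:132', '-17:125', '-15:122', '-13:125', '-11:129', '-9:130', '-7:130', '-5:135', '-3:140', '-1:142', '0:140', '2:131', '4:113', '6:87', '8:67', '10:60', '12:64', '14:67', '16:69', '18:72', '20:79', '22:92', '24:110', '26:123', '28:132', '30:136', '32:137', '34:135', '36:129', '38:128', '40:131', '42:135', '44:137', '46:136', '48:136', '50:136']
```

The aluminium bracket sits at yaw of about -33.7°, with the grip point near (0.498,-0.288). The post's front is at x of about 0.623, its yaw about -3.5°, and the slot middle at y of about 0.0035. Now I'll grasp and lift.

```bash
cat >> h.py <<'E'
from scipy.spatial.transform import Rotation as Rot
def quat(yaw):  # tool down, tool x = -(bracket x)
    c,s=np.cos(yaw),np.sin(yaw); x=np.array([-c,-s,0]); z=np.array([0,0,-1.]); y=np.cross(z,x)
    q=Rot.from_matrix(np.c_[x,y,z]).as_quat(); return [q[3],q[0],q[1],q[2]]
def st():
    s=env.get_state(); return round(s["time"],2),np.round(s["tcp_pos"],4),np.round(s["force"],1),np.round(s["torque"],2),round(s["opening"],4),round(s["gripper_force"],1)
E
python3 - <<'E'
from h import *
yb,yp=np.radians(-33.7),np.radians(-3.4)
g=[.4983,-.2880]
print(kin.inverse_kinematics([*g,.2],quat(yb)),kin.inverse_kinematics([.575,.006,.23],quat(yp)))
env.grip(.05,80)
env.reach([*g,.25],quat(yb)); print(st())
print(env.movel([*g,.109],.1,stop_force=12)); print(st())
env.grip(0.0,80); print(st())
p=env.get_state()["tcp_pos"]; env.movel([p[0],p[1],p[2]+.1],.1); env.dwell(.3); print(st())
for n in("scene","top"):
    p,d=camera(n); cv2.imwrite(f"pics/{n}1.png",p); np.savez(f"{n}1.npz",p=p,d=d)
f=lambda a,x,y,w,h:cv2.resize(a[y:y+h,x:x+w],(400,300),interpolation=cv2.INTER_CUBIC)
S=cv2.imread("pics/scene1.png");T=cv2.imread("pics/top1.png")
cv2.imwrite("pics/crop2.png",np.hstack([f(S,320,180,160,120),f(T,375,140,120,90)]))
E
```

```text
[-0.17753059  0.5603815   0.80569338  1.93027278 -0.52401132  0.87293741
  1.88351977] [-0.49892085  0.42900846  0.49169497  1.89613724 -0.25792042  0.87874039
  1.63252539]
(4.01, array([ 0.4988, -0.2874,  0.2499]), array([-0.3,  0.1,  0.4]), array([ 0.01, -0.03, -0.02]), 0.0499, 0.0)
False
(5.57, array([ 0.4986, -0.2882,  0.1095]), array([-0.5, -0.6,  0.2]), array([-0.05, -0.01, -0.  ]), 0.0496, 0.0)
(6.0, array([ 0.4985, -0.2881,  0.1093]), array([-0.1,  0.5,  3.1]), array([ 0.16, -0.06, -0.02]), 0.0112, 78.4)
(7.45, array([ 0.4983, -0.2881,  0.209 ]), array([ 0. ,  0.4, -2.6]), array([ 0.  ,  0.03, -0.01]), 0.0111, 77.8)
```

View pics/crop2.png

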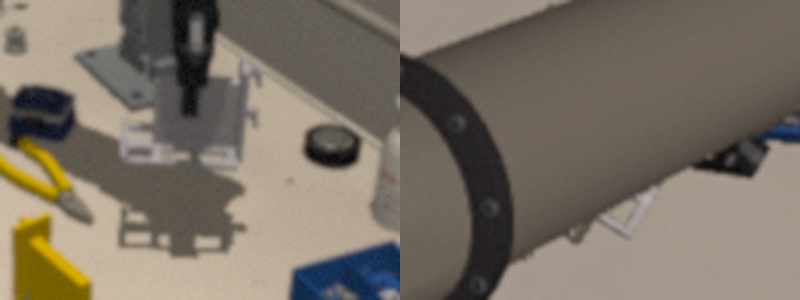

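The bracket hangs level in the fingers (scene crop about (200,110)), with both hooks free to the rear. On to the post, feeling with light force.

```bash
cat >> h.py <<'E'
yp=np.radians(-3.4); U=np.array([np.cos(yp),np.sin(yp)]); V=np.array([-U[1],U[0]]); E0=np.array([.6238,.0035])
def tcp(d,y,z): # bracket origin d in front of strip, y sideways of est. slot, z bracket height
    p=E0-U*(.048+d)+V*y; return [p[0],p[1],z+.110]
def dist():
    p=env.get_state()["tcp_pos"]; r=np.array(p[:2])-E0; return np.round([-r@U-.048,r@V,p[2]-.110],4)
E
python3 - <<'E'
from h import *
env.reach(tcp(.07,0,.15),quat(yp)); print(st())
env.movel(tcp(.03,0,.105),.1); env.dwell(.2); print(st(),dist())
for n in("scene","top"):
    p,d=camera(n); np.savez(f"{n}2.npz",p=p,d=d); cv2.imwrite(f"pics/{n}2.png",p)
hit=env.movel(tcp(-.001,0,.105),.025,stop_force=5); print(hit,st(),dist())
f=lambda a,x,y,w,h:cv2.resize(a[y:y+h,x:x+w],(400,300),interpolation=cv2.INTER_CUBIC)
S=cv2.imread("pics/scene2.png");T=cv2.imread("pics/top2.png")
cv2.imwrite("pics/crop3.png",np.hstack([f(S,330,130,120,90),f(T,270,100,120,90)]))
E
```

```text
(8.71, array([0.506 , 0.0093, 0.2601]), array([ 0.6, -1.1, -1.7]), array([-0.05,  0.04,  0.03]), 0.011, 77.8)
(9.66, array([0.5458, 0.0082, 0.2155]), array([ 0.5,  0.7, -2.3]), array([ 0.04, -0.  ,  0.02]), 0.0109, 77.8) [3.010e-02 1.000e-04 1.055e-01]
False (11.15, array([0.5767, 0.0063, 0.215 ]), array([ 1.1, -0.4, -2.3]), array([-0.03, -0.02,  0.01]), 0.011, 77.9) [-0.0009  0.      0.105 ]
```

View pics/crop3.png

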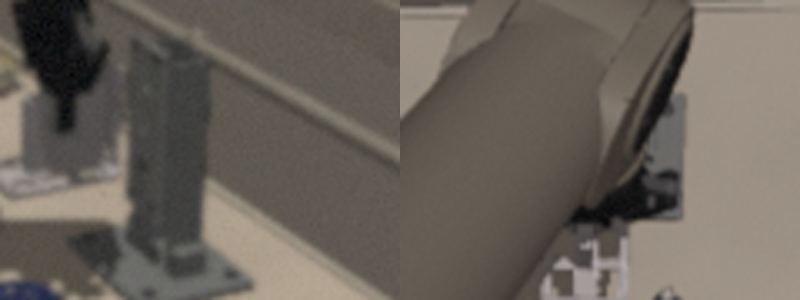

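The hooks passed the strip plane with no contact, so they appear to be in the slots. I'll go on until the plate touches lightly, then confirm in the scene view.

```bash
python3 - <<'E'
from h import *
hit=env.movel(tcp(-.008,0,.105),.01,stop_force=4); print(hit,st(),dist())
p,d=camera("scene"); np.savez("scene3.npz",p=p,d=d)
cv2.imwrite("pics/crop4.png",cv2.resize(p[120:210,330:450],(800,600),interpolation=cv2.INTER_CUBIC))
E
```

```text
True (11.5, array([0.5775, 0.0064, 0.2142]), array([-0.3, -0.8, -1.6]), array([-0.07, -0.01,  0.02]), 0.0113, 77.9) [-1.600e-03  1.000e-04  1.042e-01]
```

View pics/crop4.png

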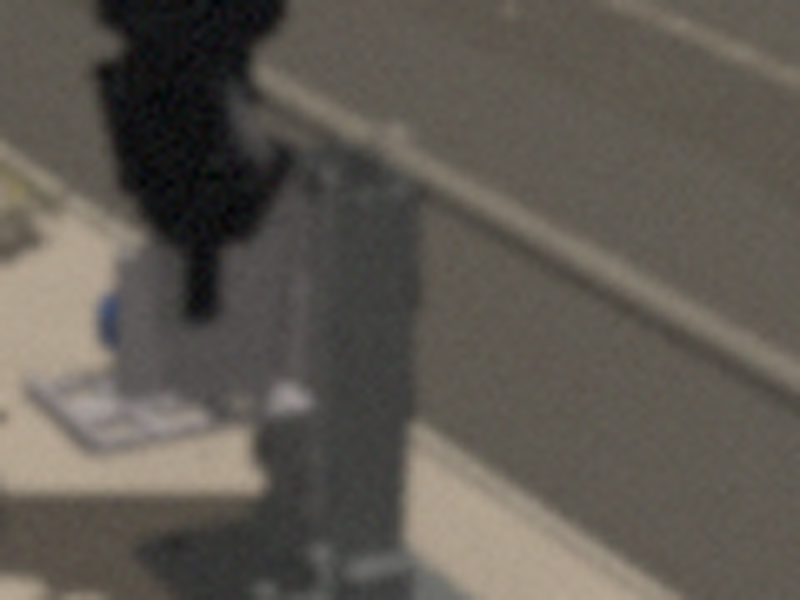

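The plate lies against the strip (crop column about 305), so the hooks are through the slots. Now I'll press down in small steps, watching the force for the snap and then the seat.

```bash
python3 - <<'E'
from h import *
env.dwell(.2)
d0=dist(); d=d0[0]+.0003; print(d0,st())
f0=env.get_state()["force"]
z=.104
while z>.084:
    z-=.001
    hit=env.movel(tcp(d,0,z),.012,stop_force=18)
    f=env.get_state()["force"]-f0; print(round(z,3),hit,dist(),np.round(f,1))
    if hit or f[2]>18 or np.hypot(*f[:2])>20: break
print(st())
E
```

```text
[-0.0011  0.0003  0.1036] (11.75, array([0.577 , 0.0066, 0.2136]), array([-0.2,  0.1, -2.9]), array([ 0.  , -0.01, -0.04]), 0.011, 77.9)
0.103 False [-0.0007  0.      0.1029] [ 0.9 -0.8  0.7]
0.102 False [-0.0008 -0.      0.1019] [ 0.7 -0.3  1. ]
0.101 False [-0.0008  0.      0.1009] [1.3 0.3 0.9]
0.1 False [-0.0008  0.      0.0999] [-0.2 -1.1  1. ]
0.099 False [-0.0008  0.      0.0989] [ 0.8 -0.5 -0. ]
0.098 False [-0.0007 -0.      0.0979] [-0.  -0.6  0.7]
0.097 False [-0.0004 -0.0001  0.097 ] [-3.2  0.4  4.3]
0.096 False [-0.0002 -0.      0.0956] [-3.4  0.6 -0.6]
0.095 False [-0.0003  0.0001  0.0945] [-3.8 -0.2 -0.3]
0.094 False [-0.0005  0.      0.0937] [-2.4 -0.4 -0.9]
0.093 False [-0.0007  0.      0.0929] [-2.8  0.5 -0.3]
0.092 False [-0.0008  0.      0.092 ] [-2.2 -0.  -0.2]
0.091 False [-0.001   0.0001  0.0907] [-1.3 -0.  -4.6]
0.09 False [-0.0017  0.      0.0904] [-0.2 -0.1 -0.2]
0.089 False [-0.0014 -0.0001  0.0894] [0.7 0.  0.4]
0.088 False [-0.0015 -0.0001  0.089 ] [-1.8  1.   8.5]
0.087 False [-0.0016 -0.0002  0.0887] [-5.5  2.7 15.2]
0.086 False [-0.0016 -0.0002  0.0883] [-7.1  2.3 21.7]
(16.25, array([0.5775, 0.006 , 0.1983]), array([-7.4,  2.5, 18.8]), array([0.38, 0.68, 0.19]), 0.0109, 82.0)
```

The profile shows catch resistance from about 97 mm, the snap at about 91 mm, and a firm seat at about 88.7 mm. I'll relax, let go, retreat upwards and check.

```bash
python3 - <<'E'
from h import *
env.movel(tcp(-.0012,0,.0887),.01); print(st())
env.grip(.045); print(st())
p=env.get_state()["tcp_pos"]; print(env.movel([p[0],p[1],p[2]+.16],.12,stop_force=8),st())
q=env.get_state()["tcp_pos"]; env.movel([q[0]-.1,q[1]+.2,q[2]],.25); env.dwell(.3)
for n in("scene","top"):
    a,d=camera(n); np.savez(f"{n}4.npz",p=a,d=d); cv2.imwrite(f"pics/{n}4.png",a)
S=cv2.imread("pics/scene4.png");T=cv2.imread("pics/top4.png")
f=lambda a,x,y,w,h:cv2.resize(a[y:y+h,x:x+w],(400,300),interpolation=cv2.INTER_CUBIC)
cv2.imwrite("pics/crop5.png",np.hstack([f(S,330,130,120,90),f(T,290,100,80,60)]))
C=cloud("scene",np.load("scene4.npz")["d"])[130:220,330:410].reshape(-1,3)
# rib / plate points and ledge heights
k=C[(C[:,0]>.51)&(C[:,0]<.612)&(abs(C[:,1])<.05)&(C[:,2]>.05)]; print("bracket z",np.percentile(k[:,2],[2,50,98]))
k2=k[(k[:,2]>.105)&(k[:,2]<.155)&(k[:,0]<.6)]; l=cv2.fitLine(k2[:,:2].astype(np.float32),cv2.DIST_HUBER,0,.001,.001).ravel(); print("rib yaw",np.degrees(np.arctan(l[1]/l[0])),l)
CT=cloud("top",np.load("top4.npz")["d"]).reshape(-1,3); t=CT[(CT[:,0]>.54)&(CT[:,0]<.612)&(abs(CT[:,1]-.005)<.004)]; print("rib top z (exp .162)",np.percentile(t[:,2],[10,50,90]))
print(st())
E
```

```text
(16.68, array([0.5773, 0.0063, 0.1989]), array([-1.4,  0.9,  3.6]), array([ 0.11,  0.  , -0.02]), 0.0111, 79.1)
(17.1, array([0.577 , 0.0062, 0.1986]), array([-0.4, -0. ,  0.5]), array([ 0.02, -0.04,  0.03]), 0.0447, 0.0)
False (18.58, array([0.5767, 0.0064, 0.3579]), array([-0.6, -0.4,  0.2]), array([-0.02, -0.02,  0.02]), 0.045, 0.0)
bracket z [0.08652419 0.11227334 0.15931782]
rib yaw -3.196221 [ 0.99844444 -0.05575566  0.56654006  0.00183231]
rib top z (exp .162) [0.10577418 0.15844195 0.16138146]
(20.02, array([0.4769, 0.2059, 0.3579]), array([-0.6,  1. ,  1.2]), array([-0.07, -0.01, -0.01]), 0.0453, 0.0)
```

View pics/crop5.png

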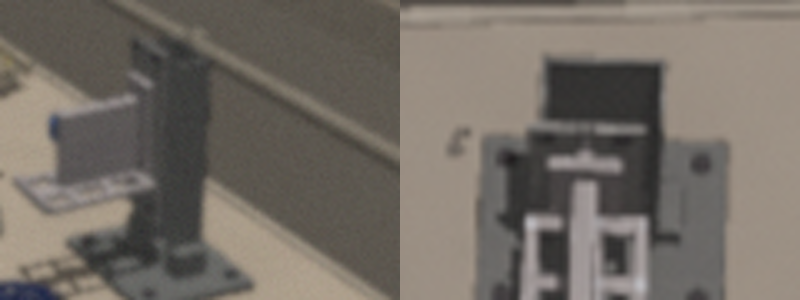

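The bracket hangs level with its plate flat on the strip (scene crop about (145,120), top crop about (585,160)). Its yaw matches the post's, and the robot is clear of it. Handing in.

```bash
python3 -c "
from h import *
print(job.job_done())"
```

```text
the job is handed in; nothing more can be done
None
```

I handed the job in at about 20 s on the robot's clock: the bracket hangs in both slots, level and flat on the strip, and the gripper has let go. The catch snap is inferred from the force falling at about 91 mm and rising at the seat, not from seeing the catch, and the judge gave no verdict.

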